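# Clip the lid onto the paint box and keep it pressed

## Task

Close the grey paint box so the paint does not dry out: take the loose blue lid by its white handle, hold it over the box above the two orange clips and push it against the far stops and the left stops so that two of its edges are registered, then press it straight down until both clips snap over it and the resistance suddenly drops. Keep pressing so that the rubber seal below stays squeezed by about 2 mm, and finish like that, still pressing: do not let go. Leave the other things on the table where they are.

Things in the scene. Friction and masses are not known exactly. Their poses are not given: they have to be found in the camera images.
- lid_mid (a point): Centre of the loose lid, 18 mm above its underside; z up. Blue plate 110 (x) x 84 (y) x 8 mm, lying flat left or right of the box; on it a white bar handle 60 mm long along x, 14 mm wide along y, from 8 to 36 mm above the underside: pinch it across its width. 80 to 170 g. The same after half a turn.
- paintbox: Grey open box fixed to the table, paint wells inside, walls 38 mm high. Origin on the table right below the centre of a registered lid: a lid touching both stops has x = y = 0 in this frame, its x along the box's x (or half a turn from it). x points to the far stops, y to the left stops. Inner faces of the near and right walls: x = -59, y = -46 mm, so a lid 3 mm off the stops still enters.
- far_stop (a point): Middle of the far stops' face, 55 mm along the box's x, 56 mm up: two black slippery posts 26 mm wide, 66 mm high, one at each side of this point (y = -28 and +28 mm). The lid's far edge is pushed against them while its underside is 47 to 60 mm above the table.
- left_stop (a point): Middle of the left stops' face, 42 mm along the box's y, 56 mm up: two black slippery posts 24 mm wide, 66 mm high, at x = -36 and +36 mm, with the left clip between them. The lid's left edge is pushed against them.
- clip_left (a joint): Sprung orange clip at the middle of the left side (m): 0 = at rest, grows to 0.008 as it is pushed outward; 1.8 N plus 0.9 N per mm. Its wedge nose, 24 mm wide, has its tip 42.5 mm above the table, 3.5 mm inside the edge of a registered lid, whose underside meets the two noses at 46 mm.
- clip_right (a joint): The same clip on the right side. Pressing the lid past both takes about 8 to 15 N until its underside is some 42 mm above the table, then almost nothing; they spring back over it, even drawing it down, with its underside 34 to 31 mm up.
- seal (a joint): Black rubber seal frame in the box (m): 0 = not squeezed, its top 30 mm above the table, where the lid's underside meets it; 0.004 = fully squeezed. It resists with 2.8 N plus 2.5 N per mm; the lid's own weight does not squeeze it.
- canvas: Small painted canvas board 100 x 80 x 14 mm lying on the table on the other side of the box from the lid; origin under its centre. Leave alone.
- jar_blue: Paint jar with blue band, 50 mm across, 62 mm high; origin under its centre. Leave alone.
- jar_ochre: Paint jar with brown band, 50 mm across, 62 mm high; origin under its centre. Leave alone.
- tube: Red paint tube standing on its black cap, 52 mm wide, 136 mm high; origin under its centre. Leave alone.
- water_glass: Glass for brushes, 70 mm across, 85 mm high; origin under its centre. Leave alone.
- brush: Paint brush 200 mm long lying on the table; origin under its middle. Leave alone.
Mind the look-alikes: they are no part of the job. Of the things that look like the paintbox, the smallest one is meant.

How it is judged (in metres and radians):
On the way, in this order (a step that is already met when the one before it is completed fails the run):
1. the lid is held above the clips, pushed square against the far and the left stops (x of lid_mid in the frame of paintbox between -0.003 and 0.003 m and y of lid_mid in the frame of paintbox between -0.003 and 0.003 m and angle between the x axis of lid_mid and the x axis of paintbox, either way round below 0.05 rad and angle between lid_mid's own z axis and vertical below 0.06 rad and z of lid_mid in the frame of paintbox between 0.0615 and 0.083 m), for 0.2 s.
2. both clips have snapped over the lid (x of lid_mid in the frame of paintbox between -0.003 and 0.003 m and y of lid_mid in the frame of paintbox between -0.003 and 0.003 m and angle between the x axis of lid_mid and the x axis of paintbox, either way round below 0.05 rad and angle between lid_mid's own z axis and vertical below 0.06 rad and value of joint each of clip_left, clip_right below 0.0015 m and z of lid_mid in the frame of paintbox below 0.0495 m), for 0.1 s.
At the end, for the whole second after the job is handed in: The lid lies level in the box within 3 mm of touching both stops and within 3 degrees of square, both clips back over it (within 1.5 mm of rest), and the robot still presses it down so that the seal is squeezed by more than 1 mm (x of lid_mid in the frame of paintbox between -0.003 and 0.003 m and y of lid_mid in the frame of paintbox between -0.003 and 0.003 m and angle between the x axis of lid_mid and the x axis of paintbox, either way round below 0.05 rad and angle between lid_mid's own z axis and vertical below 0.06 rad and value of joint each of clip_left, clip_right below 0.0015 m and z of lid_mid in the frame of paintbox below 0.0475 m and value of joint seal above 0.001 m); the arm keeps its last pose, push and grip.
It fails at once if another thing on the table is shoved by more than 25 mm or tipped (distance of any of canvas, jar_blue, jar_ochre, tube, water_glass, brush from where it was at the start of the episode above 0.025 m or angle between any of canvas, jar_blue, jar_ochre, tube, water_glass's own z axis and vertical above 0.35 rad).
It also fails if it takes over 58 s, if anything falls off the work surface, if the arm or the gripper's body presses on something with over 40 N, if the wrist force passes 120 N, or if a joint passes its speed limit or range.

## Robot

A 7-joint arm with a two-finger parallel gripper is mounted at the origin on the work surface. World frame = base frame: x ahead of the robot, y to its left, z up, the work surface at z = 0. Lengths are in m, angles in degrees, forces in N, time in s.
With the tool pointing down it reaches from about 0.35 to 0.9 m from the base axis. Payload 8.1 kg.
Tool frame: the origin (TCP) lies midway between the tips of the shut fingers; the grasp point (between the pads) lies 19 mm behind it (env.pinch_z is the distance from the TCP to the grasp point, in m); z points along the fingers, y is the line along which they close (so a half turn about z gives the same grasp; the last joint's range is limited). The gripper opens to 85 mm and grips with 20 to 120 N. Pads are 22 mm wide; open, the fingers measure 114 mm over their backs; the gripper's body (76 mm by 85 mm) begins 54 mm behind the grasp point. The pads swing forward as they close: fully open they stand 13 mm farther back than shut.
Start: joints at [-76.811, 24.895, 1.432, 90.138, -0.665, 64.973, -4.303], TCP at [0.204, 0.591, 0.231] pointing down, gripper open.
Joint ranges: [-149.89, 149.89], [-25.12, 119.58], [-72.63, 75.52], [4.76, 147.25], [-75.54, 255.54], [6.69, 114.76], [-157.13, 157.13]. Speed limits (degrees/s): [127.2, 127.2, 172.46, 172.46, 180, 180, 180].

## Interface

Orientations are given as a 3x3 rotation matrix whose columns are the frame's x, y, z axes.
In Python, from workcell import monitor, eyes, finish_job, env gives the robot as it stands.
- The arm moves only by the tool step_arm, never from a script. Its argument "motion" is a list of rows, each a list of 3 entries, a list of its own where there are three numbers: the opening, from 0 (shut) to 1 (fully open), then the shift along the world's x, y, z in mm, then the turn about the world's z in rad. In form: [[fingers, [tx, ty, tz], spin], ...]. A call has 1 to 10 rows; each row is the pose to reach, as a shift and turn from the pose commanded when the call began; what a row does not reach only later rows make up. A row lasts 1/12 s, in which the tool goes at most 41.7 mm and 7.16 degrees, less where a joint would pass 70% of its speed; a pose out of reach is approached as far as the arm can. A call with a gripper value outside its range is refused whole. The fingers move at their own pace and stop on an object; "force" is the grip in N (left out, the last holds). Time passes only in rows, so rows that repeat a pose let the fingers close. It gives the time, the measured TCP pose, the force, the opening and the grip force at its end, in the units of the state.
- monitor.state(): the state, without advancing time (a new reading comes with each control period).
- eyes.read_camera(name): name is "scene" or "top" or "wrist"; returns a dict with "frame" (480x640x3 uint8, blue, green, red), "K" (3x3 intrinsics, pixels), "view" (4x4, takes a point from world to camera coordinates); the wrist camera has in their place "tool_from_camera" (4x4, takes a point from camera to tool coordinates, whose origin is the TCP and whose axes are the flange's). Camera axes: x right, y down, z forward; pixel columns grow to the right and rows downward; lengths in m; the calibration is good to about 2 mm. The wrist camera is an equidistant fisheye: a pixel r from the principal point sees the ray r / f radians off the axis. A picture is of the moment at which its call begins: read the wrist's pose just before it. There is no depth.
- finish_job(): hands the job in; it is judged then, once.
The state is a dict: "time": time; "q": joint angles; "joint_velocities": joint speeds; "joint_torque": joint torques, N m; "eef_pos": TCP position; "ee_rot": TCP orientation; "ft_force": force on the tool from outside, world axes, zero at the start; "wrist_torque": the same for the moment, N m; "grip_width": opening from 0.0 (shut) to 1.0 (fully open); "finger_force": force on a finger pad.
Only numpy, scipy, OpenCV 4.12 (cv2) and the standard library are available. Lean on these libraries where they do the work, as an engineer would, in place of code of your own. Each camera call takes 0.05 s, during which the arm holds its last target. There are 200 camera calls.

## Working session

There is one attempt and no reset: what is moved stays moved. The work goes in short steps, Python scripts to look and compute and a tool call to move; the robot and the scene stay as the last step left them, time stands still between calls to the robot, and variables do not carry over. Pictures are saved under pics/ and viewed, at most 10 in all, crops included, and the job is handed in when it is done.

Besides the shell and the picture viewer there is one more tool, called after "Call:" by a JSON object that holds its "fn" and its "kwargs". step_arm: Moves the arm, as the interface text tells. Its arguments: {"type":"object","properties":{"motion":{"type":"array","items":{"type":"array"}},"force":{"type":"number"}},"required":["motion"]}

```bash
mkdir -p pics; python3 - <<'E'
from workcell import monitor, eyes, env
import cv2,numpy as np,pickle
s=monitor.state(); print(s['time'],s['eef_pos'],s['ee_rot'],s['grip_width'],env.pinch_z)
d={}
for n in('scene','top','wrist'):
    c=eyes.read_camera(n); d[n]=c; cv2.imwrite(f'pics/{n}0.png',c['frame']); print(n,c['K'])
    for k in('view','tool_from_camera'):
        if k in c: print(np.round(c[k],4))
pickle.dump((s,d),open('c0.pkl','wb'))
E
```

```text
0.0 [0.20406324 0.5902258  0.2305257 ] [[-9.45114324e-01  3.26739599e-01 -3.84761279e-04]
 [ 3.26739801e-01  9.45113136e-01 -1.50421731e-03]
 [-1.27844423e-04 -1.54737415e-03 -9.99998795e-01]] 0.9983477379595329 0.0187
scene [[558.89457996   0.         308.61744888]
 [  0.         558.89457996 236.3833679 ]
 [  0.           0.           1.        ]]
[[ 0.2703  0.9627  0.0088 -0.0975]
 [ 0.8027 -0.2204 -0.5542 -0.4215]
 [-0.5316  0.1569 -0.8323  1.4881]
 [ 0.      0.      0.      1.    ]]
top [[611.08897555   0.         322.28748753]
 [  0.         611.08897555 239.25208841]
 [  0.           0.           1.        ]]
[[ 0.0107 -0.9999  0.0121 -0.0772]
 [-0.9833 -0.0127 -0.1817  0.5627]
 [ 0.1818 -0.01   -0.9833  1.4471]
 [ 0.      0.      0.      1.    ]]
wrist [[371.64829954   0.         313.44439054]
 [  0.         371.64829954 236.48667258]
 [  0.           0.           1.        ]]
[[-9.000e-04 -9.521e-01 -3.059e-01  7.770e-02]
 [ 1.000e+00 -8.000e-04 -5.000e-04 -2.000e-04]
 [ 2.000e-04 -3.059e-01  9.521e-01 -1.428e-01]
 [ 0.000e+00  0.000e+00  0.000e+00  1.000e+00]]
```

View pics/top0.png

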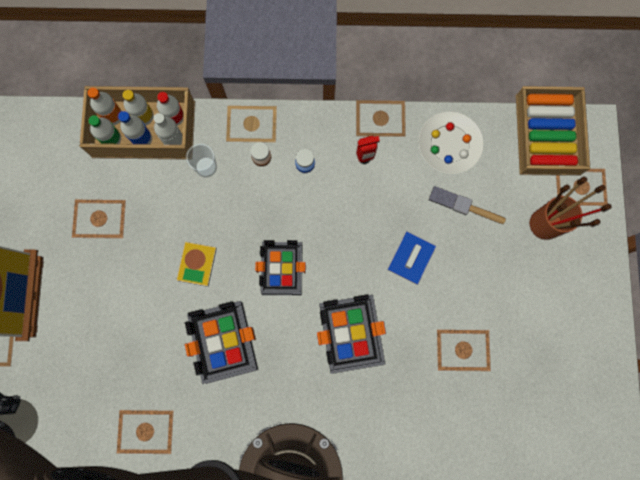

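View pics/scene0.png

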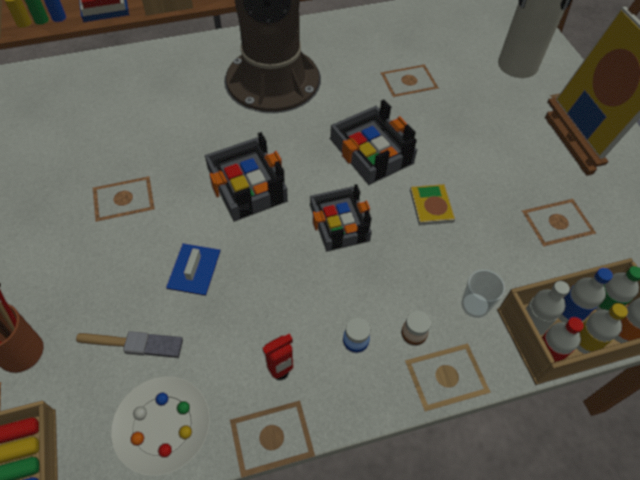

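The top view shows the lid at about (412,257) with its white handle. The smallest box is at (281,267), with its far stops toward the image top (+x) and its left stops on the image left (+y). The canvas is at (197,264), and both larger boxes are nearer the robot.

```bash
cat >h.py <<'E'
import numpy as np,cv2
def ray(c,uv):
    K=c['K'];V=c['view'];d=np.linalg.inv(K)@[uv[0],uv[1],1]
    R=V[:3,:3];o=-R.T@V[:3,3];return o,R.T@d
def onz(c,uv,z):
    o,d=ray(c,uv);return o+d*(z-o[2])/d[2]
def wray(c,s,uv):
    K=c['K'];a=np.array([uv[0]-K[0,2],uv[1]-K[1,2]])/K[0,0];r=np.hypot(*a)
    d=np.r_[a/max(r,1e-9)*np.sin(r),np.cos(r)];T=c['tool_from_camera'];R=np.array(s['ee_rot'])
    return R@T[:3,3]+s['eef_pos'],R@T[:3,:3]@d
def wonz(c,s,uv,z):
    o,d=wray(c,s,uv);return o+d*(z-o[2])/d[2]
def wpix(c,s,P):
    T=c['tool_from_camera'];R=np.array(s['ee_rot'])
    p=T[:3,:3].T@(R.T@(np.array(P)-s['eef_pos'])-T[:3,3]);t=np.arctan2(np.hypot(p[0],p[1]),p[2])
    return c['K'][:2,2]+c['K'][0,0]*t*p[:2]/np.hypot(p[0],p[1])
E
python3 - <<'E'
import pickle,cv2,numpy as np
from h import *
s,d=pickle.load(open('c0.pkl','rb'))
for n,(u0,u1,v0,v1) in {'top':(380,445,225,290),'scene':(160,225,238,300)}.items():
    c=d[n];f=c['frame'];hsv=cv2.cvtColor(f,cv2.COLOR_BGR2HSV)[v0:v1,u0:u1]
    m=cv2.inRange(hsv,(100,120,50),(130,255,255))
    cn=max(cv2.findContours(m,0,2)[0],key=cv2.contourArea)
    pts=np.array([onz(c,p[0]+[u0,v0],.008)[:2] for p in cn],np.float32)*1000
    print(n,'lid',cv2.minAreaRect(pts))
    m=cv2.inRange(hsv,(0,0,140),(180,70,255)); m=m&cv2.erode(cv2.drawContours(np.zeros_like(m),[cv2.convexHull(cn)],-1,255,-1),np.ones((3,3)))
    hc=np.argwhere(m)[:,::-1].mean(0)+[u0,v0];print('handle',onz(c,hc,.036))
c=d['top'];f=c['frame'][230:305,245:320]
print(onz(c,(281,267),.04))
a=cv2.resize(f,None,fx=7,fy=7,interpolation=cv2.INTER_CUBIC);cv2.imwrite('pics/b1.png',a)
E
```

```text
top lid ((528.4229736328125, -295.9768371582031), (81.37574005126953, 107.08911895751953), 63.745296478271484)
handle [ 0.52879376 -0.29558785  0.036     ]
scene lid ((531.4473876953125, -294.8268127441406), (81.52544403076172, 108.44097137451172), 63.428524017333984)
handle [ 0.54494912 -0.3013596   0.036     ]
[0.49536783 0.02976146 0.04      ]
```

View pics/b1.png

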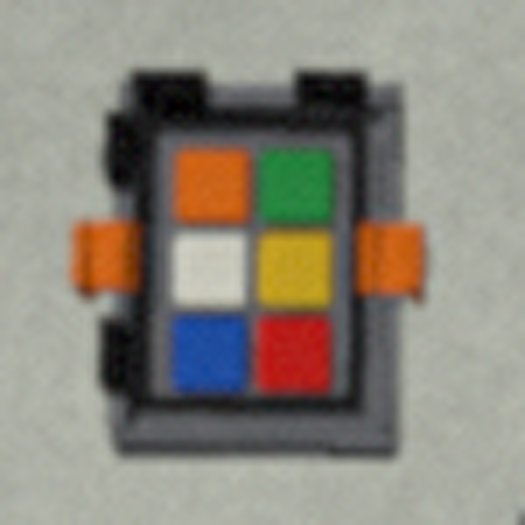

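The crop shows the box nearly aligned with the world axes, with posts at the top and left and orange clips at the sides. I'll move above the box for a close look, then go to the lid.

Call:
{"fn": "step_arm", "kwargs": {"motion": [[1,[12,-25,2],0.03],[1,[26,-52,4],0.07],[1,[40,-80,8],0.11],[1,[54,-108,12],0.15],[1,[68,-136,16],0.19],[1,[82,-166,20],0.23],[1,[97,-196,20],0.26],[1,[112,-226,20],0.29],[1,[126,-254,20],0.31],[1,[138,-280,20],0.33]]}}

```text
time: 0.98
eef_pos: [0.3429, 0.3086, 0.2513]
ee_rot: [[-1.0, 0.003, 0.0], [0.003, 1.0, -0.0], [-0.0, -0.0, -1.0]]
ft_force: [0.3, -0.3, 0.8]
grip_width: 0.999
finger_force: 0.0
```

Call:
{"fn": "step_arm", "kwargs": {"motion": [[1,[14,-28,0],0],[1,[28,-56,0],0],[1,[42,-85,0],0],[1,[56,-113,0],0],[1,[70,-141,0],0],[1,[84,-170,0],0],[1,[100,-200,0],0],[1,[116,-230,0],0],[1,[132,-258,0],0],[1,[142,-280,0],0]]}}

```text
time: 1.82
eef_pos: [0.4852, 0.028, 0.2514]
ee_rot: [[-1.0, 0.005, 0.001], [0.005, 1.0, -0.001], [-0.001, -0.001, -1.0]]
ft_force: [0.1, 0.5, -0.8]
grip_width: 1.002
finger_force: 0.0
```

Call:
{"fn": "step_arm", "kwargs": {"motion": [[1,[0,0,0],0],[1,[0,0,0],0],[1,[0,0,0],0]]}}

```text
time: 2.07
eef_pos: [0.4838, 0.0313, 0.2511]
ee_rot: [[-1.0, 0.003, -0.001], [0.003, 1.0, 0.0], [0.001, 0.0, -1.0]]
ft_force: [0.2, 0.3, 0.3]
grip_width: 1.001
finger_force: 0.0
```

```bash
python3 - <<'E'
from workcell import monitor, eyes
import cv2,pickle
s=monitor.state();c=eyes.read_camera('wrist');print(s['eef_pos'],s['time'])
cv2.imwrite('pics/w1.png',c['frame']);pickle.dump((s,c),open('c1.pkl','wb'))
E
```

```text
[0.48379767 0.03130733 0.25107803] 2.0667
```

View pics/w1.png

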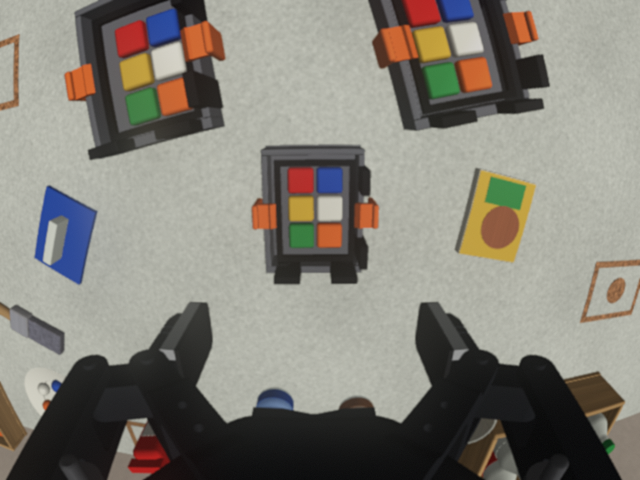

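The wrist view (u = +y, v = +x) shows the box with far posts at (288,273) and (344,272), left posts at (364,180) and (362,252), and clips at (264,215) and (367,214). The lid is at (66,235). I'll triangulate the clips and find the yaw.

```bash
python3 - <<'E'
import pickle,cv2,numpy as np
from h import *
s,c=pickle.load(open('c1.pkl','rb'));_,d=pickle.load(open('c0.pkl','rb'))
def orange(f,b,rest):
    u0,u1,v0,v1=b;h=cv2.cvtColor(f,cv2.COLOR_BGR2HSV)[v0:v1,u0:u1];m=cv2.inRange(h,(5,150,110),(16,255,255))
    out=[]
    for k in cv2.findContours(m,0,1)[0]:
        if cv2.contourArea(k)>40:
            M=cv2.moments(k);out.append((M['m10']/M['m00']+u0,M['m01']/M['m00']+v0,cv2.contourArea(k),cv2.minAreaRect(k)))
    return out
w=[o[:2] for o in sorted(orange(c['frame'],(240,390,190,232),0))]; 
print(w)
t=d['top'];T=[o[:2] for o in sorted(orange(t['frame'],(250,312,256,285),0))];print(T)
S=d['scene'];print('scene',[o[:3] for o in orange(S['frame'],(305,375,195,245),0)])
for a,b in zip(w,T[::-1]):
    o1,d1=wray(c,s,a);o2,d2=ray(t,b)
    k=np.linalg.lstsq(np.c_[d1,-d2],o2-o1,rcond=None)[0]
    print('tri',(o1+k[0]*d1+o2+k[1]*d2)/2,'gap',np.linalg.norm(o1+k[0]*d1-o2-k[1]*d2), 'at.045',wonz(c,s,a,.045),onz(t,b,.045))
f=c['frame'];a=cv2.resize(f[140:290,245:385],None,fx=4,fy=4,interpolation=cv2.INTER_CUBIC);a=cv2.convertScaleAbs(a,alpha=1.8,beta=15);cv2.imwrite('pics/b2.png',a)
h=cv2.cvtColor(f,cv2.COLOR_BGR2HSV)
m=cv2.inRange(h,(100,120,40),(130,255,255))[170:300,20:110];k=max(cv2.findContours(m,0,1)[0],key=cv2.contourArea)
print('lid',cv2.minAreaRect(np.array([wonz(c,s,p[0]+[20,170],.008)[:2]*1000 for p in k],np.float32)))
E
```

```text
[(264.1965010934083, 215.63605123398938), (329.18131868131866, 227.1730769230769), (366.1830742659758, 215.2321243523316)]
[(259.56111111111113, 266.0805555555556), (275.0, 258.4557823129252), (299.97435897435895, 266.52913752913753)]
scene [(350.7105943152455, 227.5968992248062, 64.5), (318.5615384615385, 215.86153846153846, 65.0), (363.77777777777777, 205.68199233716476, 43.5)]
tri [ 0.49603343 -0.01697047  0.04673491] gap 0.0003390356923824716 at.045 [ 0.49634067 -0.01730727  0.045     ] [ 0.49641299 -0.01682562  0.045     ]
tri [ 0.52341342  0.04820486 -0.00649106] gap 0.00017229261958723397 at.045 [0.50834062 0.04608542 0.045     ] [0.51559007 0.04463585 0.045     ]
tri [0.49611672 0.08190973 0.04582343] gap 0.0003305435132426924 at.045 [0.49626344 0.08218171 0.045     ] [0.4962975  0.08183482 0.045     ]
lid ((527.7229614257812, -294.5927429199219), (83.84729766845703, 110.32815551757812), 63.687068939208984)
```

View pics/b2.png

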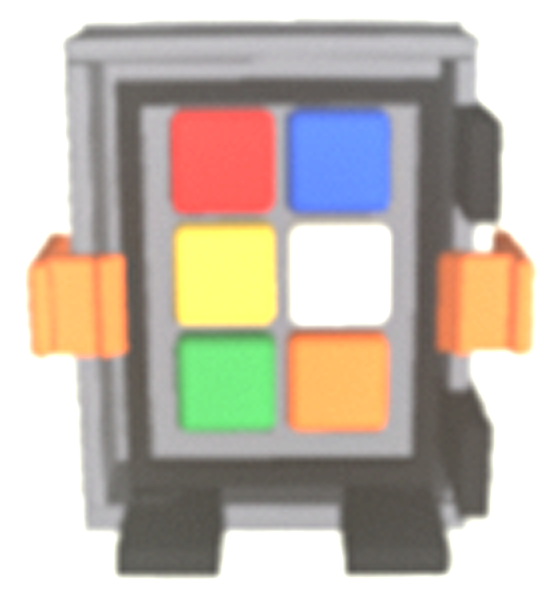

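Call:
{"fn": "step_arm", "kwargs": {"motion": [[1,[4,-30,0],-0.05],[1,[9,-66,0],-0.1],[1,[14,-104,-5],-0.16],[1,[20,-142,-20],-0.22],[1,[26,-180,-45],-0.28],[1,[31,-215,-70],-0.34],[1,[36,-250,-95],-0.4],[1,[40,-282,-120],-0.456],[1,[43,-308,-140],-0.456],[1,[44,-326,-155],-0.456]]}}

```text
time: 2.95
eef_pos: [0.5277, -0.297, 0.0938]
ee_rot: [[-0.896, 0.444, -0.002], [0.444, 0.896, -0.0], [0.002, -0.001, -1.0]]
ft_force: [-0.0, 0.6, -0.0]
grip_width: 1.003
finger_force: 0.0
```

Call:
{"fn": "step_arm", "kwargs": {"motion": [[1,[0,0,0],0],[1,[0,0,0],0],[1,[0,0,0],0],[1,[0,0,0],0]]}}

```text
time: 3.28
eef_pos: [0.5293, -0.2933, 0.0972]
ee_rot: [[-0.898, 0.44, 0.001], [0.44, 0.898, 0.001], [-0.001, 0.001, -1.0]]
ft_force: [-0.5, 0.4, 0.4]
grip_width: 0.998
finger_force: 0.0
```

```bash
python3 - <<'E'
from workcell import monitor, eyes
import cv2,pickle,numpy as np
from h import *
s=monitor.state();c=eyes.read_camera('wrist');print(s['eef_pos'],s['time'],np.degrees(np.arctan2(s['ee_rot'][1][1],s['ee_rot'][0][1])),s['ft_force'])
f=c['frame'];cv2.imwrite('pics/w2.png',f);pickle.dump((s,c),open('c2.pkl','wb'))
h=cv2.cvtColor(f,cv2.COLOR_BGR2HSV)
m=cv2.inRange(h,(100,120,40),(130,255,255));k=max(cv2.findContours(m,0,1)[0],key=cv2.contourArea)
r=cv2.minAreaRect(np.array([wonz(c,s,p[0],.008)[:2]*1000 for p in k],np.float32));print('lid',r)
hull=cv2.drawContours(np.zeros_like(m),[cv2.convexHull(k)],-1,255,-1)
w=cv2.inRange(h,(0,0,150),(180,60,255))&cv2.erode(hull,np.ones((7,7)));k=max(cv2.findContours(w,0,1)[0],key=cv2.contourArea)
print('handle',cv2.minAreaRect(np.array([wonz(c,s,p[0],.036)[:2]*1000 for p in k],np.float32)))
E
```

```text
[ 0.52933406 -0.29329429  0.09717083] 3.2833 63.86600666571478 [-0.510389    0.42262518  0.42682376]
lid ((528.1337890625, -295.8971252441406), (82.75209045410156, 109.19542694091797), 63.51992416381836)
handle ((528.3261108398438, -295.4084167480469), (11.688224792480469, 58.09934997558594), 63.213104248046875)
```

View pics/w2.png

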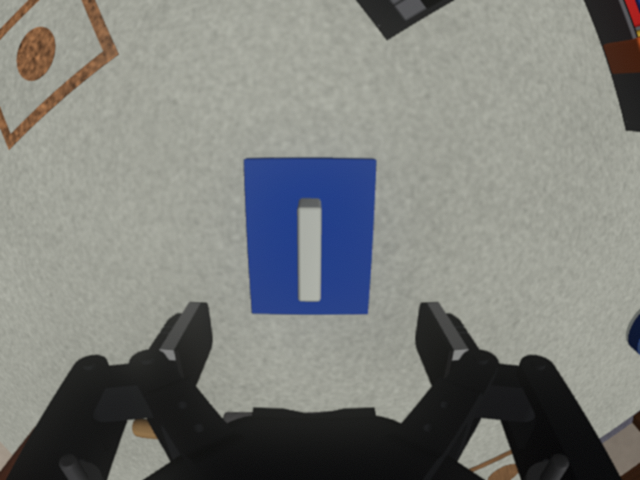

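The lid and handle are centred in the wrist view, with the handle at (310,250) between the fingers. Measured sizes match the given ones. Descending and gripping.

Call:
{"fn": "step_arm", "kwargs": {"motion": [[1,[-1,-2,-25],0],[1,[-1,-2,-50],0],[1,[-1,-2,-70],0],[1,[-1,-2,-80],0],[1,[-1,-2,-84],0],[1,[-1,-2,-84],0],[1,[-1,-2,-84],0]], "force": 80}}

```text
time: 3.92
eef_pos: [0.528, -0.2974, 0.0134]
ee_rot: [[-0.897, 0.443, 0.001], [0.443, 0.897, -0.001], [-0.001, 0.0, -1.0]]
ft_force: [-0.3, -0.6, 0.4]
grip_width: 0.998
finger_force: 0.0
```

Call:
{"fn": "step_arm", "kwargs": {"motion": [[0.5,[0,0,0],0],[0,[0,0,0],0],[0,[0,0,0],0],[0,[0,0,0],0],[0,[0,0,0],0],[0,[0,0,0],0],[0,[0,0,0],0],[0,[0,0,0],0],[0,[0,0,0],0],[0,[0,0,0],0]]}}

```text
time: 4.75
eef_pos: [0.5273, -0.2975, 0.0127]
ee_rot: [[-0.897, 0.443, 0.0], [0.443, 0.897, -0.0], [-0.0, 0.0, -1.0]]
ft_force: [-1.4, 0.2, 5.6]
grip_width: 0.147
finger_force: 79.0
```

Call:
{"fn": "step_arm", "kwargs": {"motion": [[0,[0,0,12],0],[0,[0,0,32],0],[0,[0,0,60],0],[0,[0,0,92],0],[0,[0,10,118],0.02],[0,[-3,32,130],0.07],[0,[-7,62,130],0.12],[0,[-11,94,130],0.17],[0,[-15,126,130],0.22],[0,[-19,158,130],0.27]]}}

```text
time: 5.58
eef_pos: [0.5077, -0.138, 0.143]
ee_rot: [[-0.983, 0.186, 0.001], [0.186, 0.983, 0.0], [-0.0, 0.0, -1.0]]
ft_force: [0.8, 1.1, -0.8]
grip_width: 0.145
finger_force: 78.1
```

Call:
{"fn": "step_arm", "kwargs": {"motion": [[0,[-4,32,0],0.05],[0,[-8,64,0],0.1],[0,[-12,96,0],0.14],[0,[-16,124,0],0.17],[0,[-18,146,0],0.188],[0,[-20,158,0],0.188],[0,[-20,164,0],0.188],[0,[-20,164,0],0.188],[0,[-20,164,0],0.188],[0,[-20,164,0],0.188]]}}

```text
time: 6.42
eef_pos: [0.4884, 0.0233, 0.1425]
ee_rot: [[-1.0, 0.003, 0.0], [0.003, 1.0, -0.001], [-0.0, -0.001, -1.0]]
ft_force: [0.3, -0.1, -0.6]
grip_width: 0.143
finger_force: 78.1
```

```bash
python3 - <<'E'
from workcell import monitor, eyes
import cv2,pickle,numpy as np
from h import *
s=monitor.state();c=eyes.read_camera('wrist');print(s['eef_pos'],s['time'],np.degrees(np.arctan2(s['ee_rot'][1][1],s['ee_rot'][0][1])),s['ft_force'])
f=c['frame'];cv2.imwrite('pics/w3.png',f);pickle.dump((s,c),open('c3.pkl','wb'))
h=cv2.cvtColor(f,cv2.COLOR_BGR2HSV)
m=cv2.inRange(h,(100,120,40),(130,255,255));k=max(cv2.findContours(m,0,1)[0],key=cv2.contourArea)
z=s['eef_pos'][2]-.0127+.008
r=cv2.minAreaRect(np.array([wonz(c,s,p[0],z)[:2]*1000 for p in k],np.float32));print('lid',r)
E
```

```text
[0.48837053 0.02329985 0.14251115] 6.4167 89.84293102202746 [ 0.27844728 -0.11258958 -0.62501984]
lid ((474.51470947265625, 23.06591796875), (83.9255599975586, 83.37216186523438), 89.83609008789062)
```

View pics/w3.png

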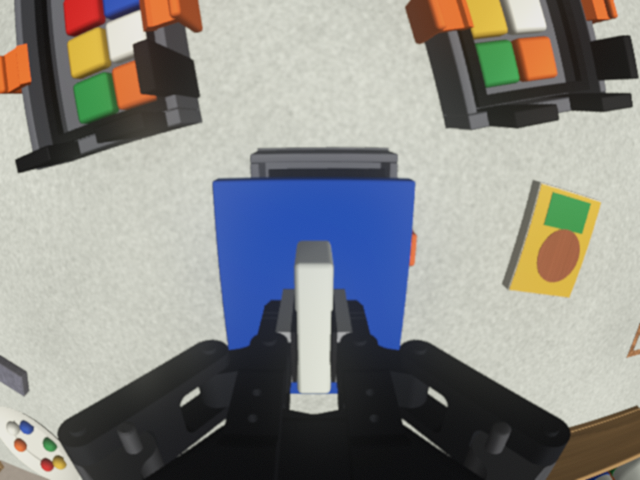

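The lid is held square (89.84°, same as the tool), centred at about (487.8, 23.1), and covers the box. Descending to an underside height of about 53 mm.

Call:
{"fn": "step_arm", "kwargs": {"motion": [[0,[1,2,-15],0],[0,[3,4,-35],0],[0,[3,4,-52],0],[0,[3,4,-64],0],[0,[3,4,-72],0],[0,[3,4,-76],0],[0,[3,4,-76],0],[0,[3,4,-76],0],[0,[3,4,-76],0]]}}

```text
time: 7.22
eef_pos: [0.4918, 0.0286, 0.067]
ee_rot: [[-1.0, 0.001, 0.001], [0.001, 1.0, 0.0], [-0.001, 0.0, -1.0]]
ft_force: [0.1, 1.0, -1.6]
grip_width: 0.144
finger_force: 78.1
```

Call:
{"fn": "step_arm", "kwargs": {"motion": [[0,[1,0,0],0],[0,[2,0,0],0],[0,[3,0,0],0],[0,[3,0,0],0],[0,[3,0,0],0]]}}

```text
time: 7.63
eef_pos: [0.4944, 0.0288, 0.0664]
ee_rot: [[-1.0, 0.001, 0.0], [0.001, 1.0, 0.0], [-0.0, 0.0, -1.0]]
ft_force: [-0.3, -0.4, -0.9]
grip_width: 0.142
finger_force: 78.1
```

Push on +x in small steps until contact.

Call:
{"fn": "step_arm", "kwargs": {"motion": [[0,[0.7,0,0],0],[0,[1.4,0,0],0],[0,[2,0,0],0],[0,[2,0,0],0],[0,[2,0,0],0]]}}

```text
time: 8.05
eef_pos: [0.4961, 0.0287, 0.0662]
ee_rot: [[-1.0, 0.001, -0.0], [0.001, 1.0, 0.0], [0.0, 0.0, -1.0]]
ft_force: [-0.7, 0.2, -1.3]
grip_width: 0.147
finger_force: 78.2
```

Call:
{"fn": "step_arm", "kwargs": {"motion": [[0,[0.7,0.7,0],0],[0,[1.4,1.4,0],0],[0,[2,2,0],0],[0,[2,2,0],0],[0,[2,2,0],0]]}}

```text
time: 8.47
eef_pos: [0.4962, 0.0304, 0.0657]
ee_rot: [[-1.0, 0.001, -0.004], [0.001, 1.0, -0.0], [0.004, -0.0, -1.0]]
ft_force: [-5.2, -0.9, -1.2]
grip_width: 0.143
finger_force: 78.2
```

The far stop is touched at x ≈ 0.496, as estimated. Now pushing +y.

Call:
{"fn": "step_arm", "kwargs": {"motion": [[0,[0,0.7,0],0],[0,[0,1.4,0],0],[0,[0,2,0],0],[0,[0,2,0],0],[0,[0,2,0],0]]}}

```text
time: 8.88
eef_pos: [0.4962, 0.0324, 0.0657]
ee_rot: [[-1.0, 0.001, -0.004], [0.001, 1.0, -0.0], [0.004, -0.0, -1.0]]
ft_force: [-6.0, -0.3, -0.8]
grip_width: 0.146
finger_force: 78.2
```

Call:
{"fn": "step_arm", "kwargs": {"motion": [[0,[0,0.7,0],0],[0,[0,1.5,0],0],[0,[0,1.5,0],0],[0,[0,1.5,0],0]]}}

```text
time: 9.22
eef_pos: [0.4963, 0.0327, 0.0657]
ee_rot: [[-1.0, 0.002, -0.004], [0.002, 1.0, -0.002], [0.004, -0.002, -1.0]]
ft_force: [-4.9, -4.9, -0.4]
grip_width: 0.15
finger_force: 78.4
```

Both edges are registered (about 5 N on each), and the contact positions match the vision estimate. Hold, then press down.

Call:
{"fn": "step_arm", "kwargs": {"motion": [[0,[0,0,0],0],[0,[0,0,0],0],[0,[0,0,0],0],[0,[0,0,-1.5],0],[0,[0,0,-3],0],[0,[0,0,-4.5],0],[0,[0,0,-6],0],[0,[0,0,-8],0],[0,[0,0,-8],0]], "force": 110}}

```text
time: 9.97
eef_pos: [0.4963, 0.0328, 0.0577]
ee_rot: [[-1.0, 0.001, -0.004], [0.001, 1.0, -0.002], [0.004, -0.002, -1.0]]
ft_force: [-5.3, -5.3, -0.1]
grip_width: 0.14
finger_force: 110.2
```

Call:
{"fn": "step_arm", "kwargs": {"motion": [[0,[0,0,-1],0],[0,[0,0,-2],0],[0,[0,0,-3],0],[0,[0,0,-4],0],[0,[0,0,-4],0]]}}

```text
time: 10.38
eef_pos: [0.4963, 0.0328, 0.054]
ee_rot: [[-1.0, 0.002, -0.003], [0.002, 1.0, -0.001], [0.003, -0.001, -1.0]]
ft_force: [-7.0, -5.8, 3.8]
grip_width: 0.141
finger_force: 110.9
```

Call:
{"fn": "step_arm", "kwargs": {"motion": [[0,[0,0,-1],0],[0,[0,0,-2],0],[0,[0,0,-3],0],[0,[0,0,-3],0]]}}

```text
time: 10.72
eef_pos: [0.4963, 0.0328, 0.0508]
ee_rot: [[-1.0, 0.002, -0.003], [0.002, 1.0, -0.002], [0.003, -0.002, -1.0]]
ft_force: [-6.7, -6.3, 0.2]
grip_width: 0.134
finger_force: 110.6
```

Call:
{"fn": "step_arm", "kwargs": {"motion": [[0,[0,0,-1],0],[0,[0,0,-2],0],[0,[0,0,-3],0],[0,[0,0,-3],0]]}}

```text
time: 11.05
eef_pos: [0.4963, 0.0328, 0.0478]
ee_rot: [[-1.0, 0.002, -0.004], [0.002, 1.0, -0.001], [0.004, -0.002, -1.0]]
ft_force: [-5.9, -4.1, 0.7]
grip_width: 0.141
finger_force: 110.6
```

The resistance peaked near 42 mm and then dropped, as described. Continuing to the snap and the seal.

Call:
{"fn": "step_arm", "kwargs": {"motion": [[0,[0,0,-1],0],[0,[0,0,-2],0],[0,[0,0,-3],0],[0,[0,0,-3],0],[0,[0,0,-3],0]]}}

```text
time: 11.47
eef_pos: [0.4963, 0.0327, 0.0445]
ee_rot: [[-1.0, 0.001, -0.004], [0.001, 1.0, -0.002], [0.004, -0.002, -1.0]]
ft_force: [-4.6, -5.4, -4.9]
grip_width: 0.143
finger_force: 109.7
```

Call:
{"fn": "step_arm", "kwargs": {"motion": [[0,[0,0,-1],0],[0,[0,0,-2],0],[0,[0,0,-3],0],[0,[0,0,-3],0],[0,[0,0,-3],0]]}}

```text
time: 11.88
eef_pos: [0.4962, 0.0328, 0.0419]
ee_rot: [[-1.0, 0.002, -0.004], [0.002, 1.0, -0.001], [0.004, -0.001, -1.0]]
ft_force: [-6.2, -6.0, 1.8]
grip_width: 0.139
finger_force: 110.9
```

Call:
{"fn": "step_arm", "kwargs": {"motion": [[0,[0,0,-1],0],[0,[0,0,-2],0],[0,[0,0,-3],0],[0,[0,0,-3],0],[0,[0,0,-3],0],[0,[0,0,-3],0]]}}

```text
time: 12.38
eef_pos: [0.4962, 0.0327, 0.0393]
ee_rot: [[-1.0, 0.002, -0.003], [0.002, 1.0, -0.001], [0.003, -0.001, -1.0]]
ft_force: [-8.6, -5.9, 9.6]
grip_width: 0.137
finger_force: 111.8
```

Call:
{"fn": "step_arm", "kwargs": {"motion": [[0,[0,0,0.5],0],[0,[0,0,0.8],0],[0,[0,0,0.8],0],[0,[0,0,0.8],0],[0,[0,0,0.8],0],[0,[0,0,0.8],0]]}}

```text
time: 12.88
eef_pos: [0.4963, 0.0327, 0.0399]
ee_rot: [[-1.0, 0.002, -0.003], [0.002, 1.0, -0.001], [0.003, -0.001, -1.0]]
ft_force: [-7.9, -5.7, 5.0]
grip_width: 0.135
finger_force: 111.0
```

```bash
python3 - <<'E'
from workcell import monitor, eyes
import cv2,numpy as np
from h import *
s=monitor.state();c=eyes.read_camera('wrist');f=c['frame'];s2=monitor.state();print(s['eef_pos'],s['ft_force'],s2['ft_force'])
t=eyes.read_camera('top')['frame'][230:305,245:320]; sc=eyes.read_camera('scene')['frame'][180:255,300:385]
a=np.hstack([cv2.resize(f[120:420,170:470],(400,400)),cv2.resize(sc,(400,400),interpolation=cv2.INTER_CUBIC)])
cv2.imwrite('pics/end.png',a)
E
```

```text
[0.49627854 0.0327354  0.03989292] [-7.90749288 -5.70879253  5.00578475] [-8.1477415  -6.27032937  5.54004385]
```

View pics/end.png

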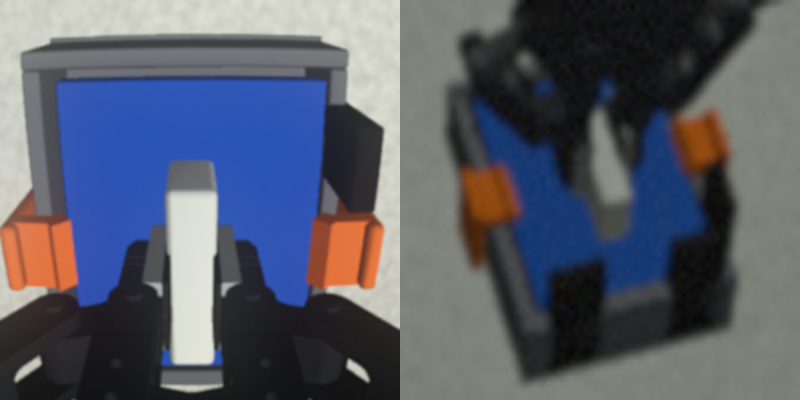

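The picture shows the blue lid inside the box with both orange clips (left crop at (40,245) and (345,245)) overlapping its edges. I'll press slightly harder for about 2 mm of squeeze.

Call:
{"fn": "step_arm", "kwargs": {"motion": [[0,[0,0,-0.4],0],[0,[0,0,-0.4],0],[0,[0,0,-0.4],0],[0,[0,0,-0.4],0],[0,[0,0,-0.4],0],[0,[0,0,-0.4],0]]}}

```text
time: 13.53
eef_pos: [0.4962, 0.0327, 0.0397]
ee_rot: [[-1.0, 0.002, -0.003], [0.002, 1.0, -0.001], [0.003, -0.001, -1.0]]
ft_force: [-9.2, -5.8, 9.9]
grip_width: 0.138
finger_force: 112.0
```

```bash
python3 -c "
from workcell import finish_job
print(finish_job())"
```

```text
the job is handed in; nothing more can be done
None
```

I handed the job in with the lid in the box against both stops, both clips over it, and the arm still gripping and pressing with about 10 N; I estimate the seal is squeezed 2–3 mm, and no verdict came back.

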